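# Load and clamp a sample block in its holder

### The job

Bring the green sample block from the parking bay of the white holder into its clamping bay: lift the handled end over the yellow lip and draw the block out endwise from under the bridge. Then, with the blue clamp still open, press both ends of the block down until you feel it sits fully home on the floor of the bay (the stiff red pads may be holding it up), and only then swing the clamp shut over it. Leave the other things on the bench where they are.

Things in the scene. Friction and masses are not known exactly. Their poses are not given: they have to be found in the camera images.
- fixture: Fixed white holder, 286 mm long along its y, 92 mm wide (x -46 to 46; to 66 at the hinge). Origin on the bench, z up; floor of both bays at z = 10 mm. An aluminium channel 63 mm wide between side walls (6 mm thick, tops z = 30) runs along y: parking bay y -140 to -8, yellow lip y -8 to 0, clamping bay y 0 to 125 mm, ended by a stop wall 7 mm thick, top z = 28.
- bridge (a point): Centre of the top of the aluminium bridge over the closed end of the parking bay: holder y = -131, z = 43 mm. It is 14 mm wide along y; its underside is 26 mm above the bay floor.
- clamp_bay (a point): Centre of the clamping bay's floor (holder y = 62.5, z = 10 mm); axes as the holder's. The block is fully home when its whole underside is on this floor.
- pad_rear_spot (a point): Place in the clamping bay floor, 22.5 mm from the lip, of the rear red pad (30 x 16 mm). It starts 6 to 9 mm above the floor, carries the block's weight, slides down stiffly when pushed with about 6 N and stays where it is pushed. This point itself is at floor height and does not move.
- pad_front_spot (a point): The same for the front red pad, 22.5 mm from the stop wall; it starts anywhere from flush with the floor to 9 mm above it.
- lip_top (a point): Middle of the top of the yellow lip, 12 mm above the bay floors.
- block: Loose green-anodised aluminium sample block with two rows of three wells, 60 (x) x 120 (y) x 20 mm (z), about 0.15 to 0.3 kg; origin at the centre of its underside, z up, +y towards the handled end. It starts lying flat in the parking bay, handled end towards the lip, with its tail under the bridge. A steel bail handle stands across the +y end. The clamping bay is 5 mm longer and 3 mm wider than the block.
- block_handle (a point): Centre of the handle's black round bar: 10 mm diameter, 52 mm long along the block's x, 40 mm towards +y from the block's centre and 48 mm above its underside; 36 mm free between its two posts. The bar can be pinched from above, fingers closing along the block's y, and the block pivots about it; it can also be pressed from above.
- block_mid (a point): Centre of the block's underside.
- block_front (a point): Point of the underside 55 mm from the centre towards the handled end (+y).
- block_tail (a point): Point of the underside 55 mm from the centre towards the tail (-y). The block's plain top, 20 mm above, can be pressed here.
- clamp (a joint): Angle of the clamp in rad: 0 = shut, lying level over the block; 1.57 = standing upright; limit 2.1 leaning back. It starts open at 1.7 to 2.0. Stiff hinge (about 0.14 N m): it stays where it is left and must be pushed all the way down.
- clamp_hinge (a point): Middle of the clamp's hinge axis, which is parallel to the holder's y, on the holder's +x (far) side: holder frame x = 55, y = 50, z = 40 mm. Shut, the clamp (blue strip 36 mm wide, 5 mm thick) points from here to the holder's -x and reaches 98 mm from the axis, its upper face 3.5 mm below the height of the axis, its lower face 1.5 mm above a seated block's top.
- clamp_tab (a point): Centre of the outer face (the upper face when shut) of the orange tab (30 x 44 mm) at the clamp's free end, 83 mm from the hinge axis. Push here from behind to close it.
- funnel: White funnel, 77 mm wide, 75 mm tall, standing mouth down; leave alone. Origin at its underside.
- petri_dish_1: Clear petri dish stack, 90 mm wide, 31 mm tall; leave alone. Origin at its underside.
- beaker: Clear beaker, 60 mm wide, 70 mm tall; leave alone. Origin at its underside.
- marker_pen_1: Blue and white marker pen, 135 mm long; leave alone.
Mind the look-alikes: they are no part of the job. There is more than one size of the block; the one meant has the size given above.

How it is judged:
On the way, in this order (a step that is already met when the one before it is completed fails the run):
1. the handled end is lifted above the lip while the tail is still in the parking bay (z of block_front in the frame of clamp_bay above 0.009 m and z of block_tail in the frame of clamp_bay below 0.012 m and y of block_tail in the frame of lip_top below -0.02 m), for 0.1 s.
2. the block has been drawn over the lip into the clamping bay (horizontal distance between block_mid and clamp_bay below 0.008 m and z of block_tail in the frame of clamp_bay below 0.03 m), for 0.1 s.
3. the block sits fully down at both ends with the clamp still open (horizontal distance between block_mid and clamp_bay below 0.008 m and z of each of block_front, block_tail in the frame of clamp_bay below 0.002 m and angle between the y axis of block and the y axis of fixture, either way round below 0.05 rad and value of joint clamp above 1 rad), for 0.2 s.
At the end, for the whole second after the job is handed in: The block lies in the clamping bay (its centre within 8 mm of the bay's, in line within 0.05 rad), both ends of its underside within 2 mm of the bay floor and at rest, and the clamp is shut over it (below 0.08 rad) (horizontal distance between block_mid and clamp_bay below 0.008 m and z of each of block_front, block_tail in the frame of clamp_bay below 0.002 m and angle between the y axis of block and the y axis of fixture, either way round below 0.05 rad and value of joint clamp below 0.08 rad and linear speed of block below 0.01 m/s); the robot touches nothing.
It fails at once if the clamp is swung down (below 0.6 rad) while the block is not fully home (an end more than 3.5 mm up, or the block not in the bay) (value of joint clamp below 0.6 rad and (z of any of block_front, block_tail in the frame of clamp_bay above 0.0035 m or horizontal distance between block_mid and clamp_bay above 0.012 m)).
It fails at once if the funnel is moved more than 30 mm (distance of funnel from where it was at the start of the episode above 0.03 m).
It fails at once if the petri dish is moved more than 30 mm (distance of petri_dish_1 from where it was at the start of the episode above 0.03 m).
It fails at once if the beaker is moved more than 30 mm (distance of beaker from where it was at the start of the episode above 0.03 m).
It fails at once if the marker pen is moved more than 30 mm (distance of marker_pen_1 from where it was at the start of the episode above 0.03 m).
It also fails if it takes over 64 s, if anything falls off the work surface, if the arm or the gripper's body presses on something with over 40 N, if the wrist force passes 120 N, or if a joint passes its speed limit or range.

### The arm

A 7-joint arm with a two-finger parallel gripper is mounted at the origin on a cart in front of the work surface, level with it; the furniture and walls round the work are solid. World frame = base frame: x ahead of the robot, y to its left, z up, the work surface at z = 0. Lengths are in m, angles in rad, forces in N, time in s.
With the tool pointing down it reaches from about 0.4 to 0.85 m from the base axis. Payload 10.4 kg.
Tool frame: the origin (TCP) lies at the very end of the fingers, on their centre line; the grasp point (between the pads) lies 19 mm behind it (r.pinch_z is the distance from the TCP to the grasp point, in m); z points along the fingers, y is the line along which they close (so a half turn about z gives the same grasp; the last joint's range is limited). The gripper opens to 87 mm and grips with 3 to 60 N. Pads are 19 mm wide; open, the fingers measure 117 mm over their backs; the gripper's body (75 mm by 190 mm) begins 51 mm behind the grasp point.
Start: joints at [-1.269, 0.332, -0.065, 1.46, 0.022, 1.35, -0.088], TCP at [0.199, 0.592, 0.187] pointing down, gripper open.
Joint ranges: [-2.6, 2.6], [-0.5, 2.12], [-1.47, 1.34], [0.16, 2.42], [-1.27, 4.41], [0.06, 2.06], [-2.6, 2.6]. Speed limits (rad/s): [2.22, 2.22, 2.79, 2.79, 3.14, 3.14, 3.14].

### API

Orientations are given as a unit quaternion [x, y, z, w].
In Python, from bench import sensors, vision, r gives the robot as it stands.
- The arm moves only by the shell command python3 -m crank 'ROWS' [OPENING] [FORCE]. ROWS is JSON, a list of rows, each a list of 2 entries, a list of its own where there are three numbers: the shift along the tool's x, y, z normalised to -1 to 1, where 1 is 3 cm, then the turn about the tool's z normalised to -1 to 1, where 1 is 8 degrees. A call has 1 to 12 rows; each row shifts and turns the commanded pose from where the row before left it, along the tool's axes as they then stand; what a row does not reach is not made up. A row lasts 1/8 s, in which the tool goes at most 62.5 mm and 10.7 degrees, less where a joint would pass 70% of its speed; a pose out of reach is approached as far as the arm can. A call with a number of a shift or a turn outside -1 to 1 is refused whole. A call with a gripper value outside its range is refused whole. OPENING is the opening, from 0 (shut) to 1 (fully open), set as the call begins (- or left out, the last holds). The fingers move at their own pace and stop on an object; FORCE is the grip in N (left out, the last holds). Time passes only in rows, so rows that do not move let the fingers close. It gives the time, the measured TCP pose, the force, the opening and the grip force at its end, in the units of the state.
- sensors.read_state(): the state, without advancing time (a new reading comes with each control period).
- vision.camera(name): name is "scene" or "top"; returns the picture (420x560x3 uint8, red, green, blue); there is no depth.
- vision.camera_model(name): a dict with "vertical_fov" (degrees; the focal length in pixels is half the picture's height over the tangent of half this angle, whatever the lens; pixels are square), "cx", "cy" (the principal point, pixels), "dist" ([k1, k2, p1, p2, k3] as OpenCV has them; the pictures are not rectified), "camera_from_world" (4x4, takes a point from world to camera coordinates). Camera axes: x right, y down, z forward; pixel columns grow to the right and rows downward; lengths in m; the calibration is good to about 2 mm. A picture is of the moment at which its call begins. camera_model takes no time and is no camera call.
- r.close_job(): hands the job in; it is judged then, once.
The state is a dict: "time": time; "joint_positions": joint angles; "joint_vel": joint speeds; "joint_torque": joint torques, N m; "ee_pos": TCP position; "eef_rot": TCP orientation; "ft_force": force on the tool from outside, world axes, zero at the start; "torque": the same for the moment, N m; "width": finger opening in m; "grip_force": force on a finger pad.
Only numpy, scipy, OpenCV 4.12 (cv2) and the standard library are available. Lean on these libraries where they do the work, as an engineer would, in place of code of your own. Each camera call takes 0.05 s, during which the arm holds its last target. There are 200 camera calls.

## Working session

There is one attempt and no reset: what is moved stays moved. The work goes in short steps, Python scripts to look and compute and a shell command to move; the robot and the scene stay as the last step left them, time stands still between calls to the robot, and variables do not carry over. Pictures are saved under pics/ and viewed, at most 10 in all, crops included, and the job is handed in when it is done.

```bash
ls; mkdir -p pics; python3 - <<'E'
from bench import sensors, vision, r
import cv2, numpy as np
for n in("scene","top"):
    im=vision.camera(n); cv2.imwrite(f"pics/{n}0.png",im[:,:,::-1]); m=vision.camera_model(n); print(n,m["vertical_fov"],m["cx"],m["cy"],m["dist"],np.round(m["camera_from_world"],3).tolist())
s=sensors.read_state();print(s["time"],s["ee_pos"],s["eef_rot"],s["ft_force"],s["width"])
E
```

```text
pics
scene 46.658439113282256 272.87488375241713 206.04832389217975 [-0.14795216  0.          0.          0.          0.        ] [[-0.574, -0.819, -0.02, 0.259], [-0.324, 0.25, -0.912, 0.202], [0.752, -0.517, -0.409, 1.03], [0.0, 0.0, 0.0, 1.0]]
top 57.22739821147047 282.516972738871 209.40635047110348 [-0.07680722  0.          0.          0.          0.        ] [[-0.007, -1.0, -0.024, 0.018], [-0.999, 0.008, -0.052, 0.464], [0.053, 0.024, -0.998, 1.28], [0.0, 0.0, 0.0, 1.0]]
0.1 [0.19933955 0.59193224 0.18601864] [ 1.61688572e-01  9.86841615e-01 -6.52692946e-04 -7.53155968e-05] [-0.22680919  0.8176002  -0.27502314] 0.08707794506181599
```

View pics/scene0.png

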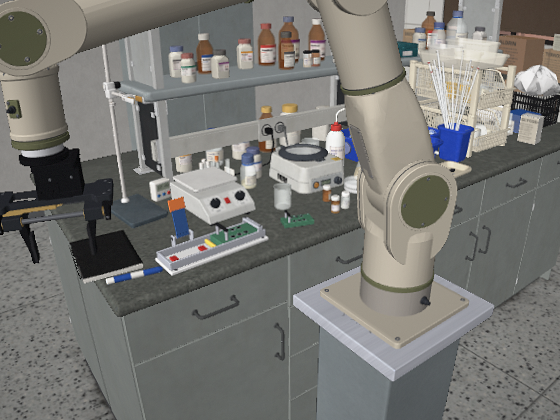

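View pics/top0.png

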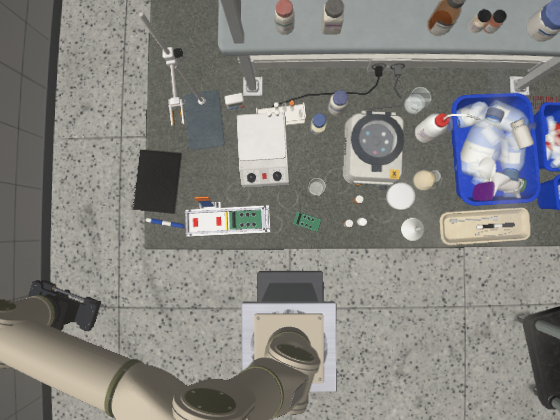

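The top view shows the holder at about (186–270, 205–236). Its red pads are on the left, at about (193–220, 222), and the yellow lip is at (228, 220). There are two green candidates: the block in the holder at (248, 219), with two rows of wells and lying in the parking bay, and a smaller loose one on the bench at (308, 221). The one in the holder fits the description. I'll confirm this with one enlarged crop.

```bash
cat > h.py <<'E'
import cv2, numpy as np
from bench import sensors, vision, r
def K(m):
    f=210/np.tan(np.radians(m["vertical_fov"])/2); return np.array([[f,0,m["cx"]],[0,f,m["cy"]],[0,0,1.]])
def ray(n,px):
    m=vision.camera_model(n); p=cv2.undistortPoints(np.array(px,float).reshape(-1,1,2),K(m),np.array(m["dist"]))[:,0]
    T=np.array(m["camera_from_world"]); R,t=T[:3,:3],T[:3,3]
    return -R.T@t, np.c_[p,np.ones(len(p))]@R
def plane(n,px,z):
    o,d=ray(n,px); return o+d*((z-o[2])/d[:,2])[:,None]
def proj(n,P):
    m=vision.camera_model(n);T=np.array(m["camera_from_world"])
    return cv2.projectPoints(np.array(P,float).reshape(-1,1,3),cv2.Rodrigues(T[:3,:3])[0],T[:3,3],K(m),np.array(m["dist"]))[0][:,0]
def tri(pa,pb):
    o1,d1=ray("scene",[pa]);o2,d2=ray("top",[pb]);d1,d2=d1[0],d2[0]
    s=np.linalg.lstsq(np.c_[d1,-d2],o2-o1,rcond=None)[0]; a,b=o1+s[0]*d1,o2+s[1]*d2
    return (a+b)/2,np.linalg.norm(a-b)
E
python3 - <<'E'
import cv2,numpy as np
t=cv2.imread("pics/top0.png")[190:245,175:330]; s=cv2.imread("pics/scene0.png")[185:290,135:325]
t=cv2.resize(t,None,fx=5,fy=5,interpolation=cv2.INTER_CUBIC); s=cv2.resize(s,(190*3,105*3),interpolation=cv2.INTER_CUBIC)
o=np.zeros((595,780,3),np.uint8); o[:275,:775]=t; o[278:593,:570]=s; cv2.imwrite("pics/crop0.png",o)
E
```

```text
(no output)
```

View pics/crop0.png

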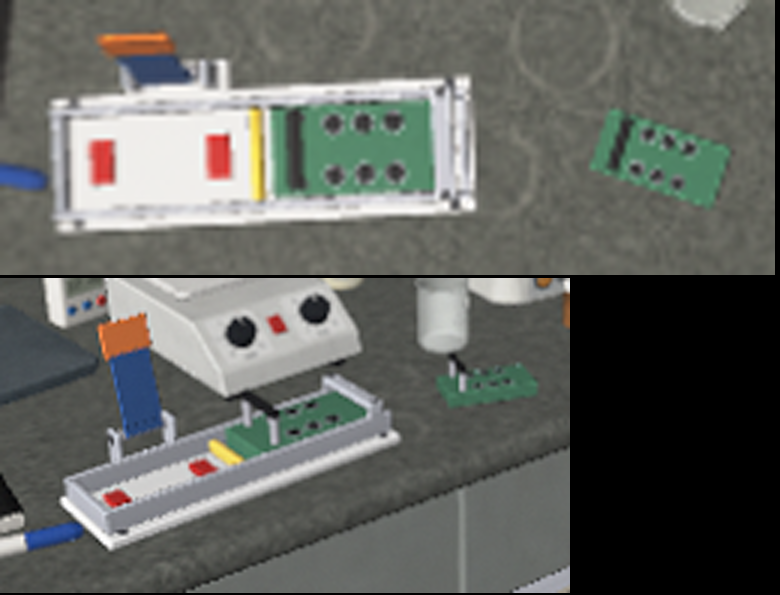

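The crop confirms it. The block in the holder, with its handle bar at crop (293, 148), is the full-size one, filling the bay width. The loose one at (660, 158) is smaller and sits outside the holder. Holder +y points left in the top picture and the blue clamp stands on the far side. Next I'll measure by colour.

```bash
cat > meas.py <<'E'
from h import *
def hsv(im): return cv2.cvtColor(im,cv2.COLOR_RGB2HSV)
def cen(m,roi,amin=4):
    x0,y0,x1,y1=roi; k=np.zeros_like(m);k[y0:y1,x0:x1]=m[y0:y1,x0:x1]
    n,l,s,c=cv2.connectedComponentsWithStats(k); return [(s[i,4],np.round(c[i],2),s[i,:4]) for i in range(1,n) if s[i,4]>=amin]
E
python3 - <<'E'
from meas import *
ims={n:cv2.imread(f"pics/{n}0.png")[:,:,::-1].copy() for n in("scene","top")}
rois={"scene":(150,190,275,285),"top":(180,192,275,242)}
rng={"yel":((20,110,110),(35,255,255)),"red":((0,130,100),(6,255,255)),"org":((7,150,120),(18,255,255)),"blu":((100,110,40),(125,255,255)),"grn":((60,80,50),(90,255,255)),"blk":((0,0,0),(180,255,62))}
for n in ims:
    for k,(a,b) in rng.items():
        for c in cen(cv2.inRange(hsv(ims[n]),a,b),rois[n],6):
            print(n,k,c[0],c[1],c[2], end=" ")
            if n=="top":
                z={"yel":.022,"red":.016,"grn":.03,"blk":.058}.get(k)
                if z: print(np.round(plane(n,[c[1]],z)[0],4),end="")
            print()
E
```

```text
scene yel 49 [209.41 242.86] [205 239  11   8] 
scene red 7 [168.29 192.  ] [167 191   3   3] 
scene red 20 [226.95 200.1 ] [225 198   5   5] 
scene red 30 [201.6  247.93] [198 246   9   5] 
scene red 29 [173.17 258.07] [170 256   8   5] 
scene org 164 [175.57 203.82] [168 197  17  15] 
scene blu 343 [180.03 222.45] [172 209  17  29] 
scene blu 77 [155.62 269.66] [150 266  13   9] 
scene grn 296 [231.16 233.58] [211 223  46  22] 
scene grn 7 [244.14 234.14] [242 233   5   3] 
scene grn 8 [237.   236.75] [234 236   7   3] 
scene blk 59 [239.76 195.44] [235 191  10   9] 
scene blk 65 [215.06 202.92] [211 198   9  10] 
scene blk 48 [158.58 217.29] [150 212  18  10] 
scene blk 12 [247.33 213.08] [245 212   6   3] 
scene blk 56 [219.93 226.16] [210 223  18   9] 
scene blk 106 [239.09 271.77] [204 258  71  27] 
top yel 44 [226.  220.5] [225 212   3  18] [0.4284 0.2037 0.022 ]
top red 32 [218.5 220.5] [217 217   4   8] [0.4287 0.2301 0.016 ]
top red 32 [195.16 221.75] [193 218   5   9] [0.425  0.3096 0.016 ]
top org 51 [201.69 198.35] [195 197  15   4] 
top blu 45 [205.6  203.07] [200 201  12   5] 
top blu 14 [181.29 225.5 ] [180 224   4   4] 
top grn 300 [248.5  219.06] [235 210  27  19] [0.4324 0.1272 0.03  ]
top grn 35 [230.6 220.2] [230 212   3  17] [0.4291 0.1869 0.03  ]
top blk 17 [234.   219.06] [233 212   3  15] [0.432  0.1713 0.058 ]
```

```bash
cat > go.py <<'E'
# usage: go.py X Y Z (holder mm) -> total shift in tool units, yaw error in units of 8 deg
import sys; from h import *; from scipy.spatial.transform import Rotation as R
TH=0.047; O=np.array([.429,.2077,0]); H=R.from_euler("z",TH)
def st():
    s=sensors.read_state(); p=np.array(s["ee_pos"]); return s,p,R.from_quat(s["eef_rot"])
s,p,q=st(); ph=H.inv().apply(p-O)*1000
y=(H.inv()*q).apply([0,1,0]); yaw=np.degrees(np.arctan2(-y[0],y[1]))
print("t",round(s["time"],2),"holder mm",ph.round(1),"F",(H.inv().apply(s["ft_force"])).round(1),"w",round(s["width"]*1e3,1),"grip",round(s["grip_force"],1),"turn units",round(yaw/8,2))
if len(sys.argv)>3:
    g=np.array([float(a) for a in sys.argv[1:4]]); print("units",(q.inv().apply(H.apply(g-ph))/30).round(2))
E
python3 -m crank '[[[0,0,0],-0.89],[[0,0,0],-0.89],[[0,0,0],-0.88],[[0,0,0],0]]' 0.6 10; python3 go.py 0 -36.5 187
```

```text
time: 0.6
ee_pos: [0.1995, 0.5921, 0.1864]
eef_rot: [-0.023, 1.0, -0.0, -0.0]
ft_force: [0.2, 0.3, -0.0]
width: 0.0569
grip_force: 0.0
t 0.6 holder mm [-211.2  394.8  186.4] F [ 0.3  0.3 -0. ] w 56.9 grip 0.0 turn units -0.01
units [-7.060e+00 -1.437e+01 -1.000e-02]
```

```bash
python3 -m crank '[[[-0.47,-0.96,0],0],[[-0.47,-0.96,0],0],[[-0.47,-0.96,0],0],[[-0.47,-0.96,0],0],[[-0.47,-0.96,0],0],[[-0.47,-0.96,0],0],[[-0.47,-0.96,0],0],[[-0.47,-0.96,0],0],[[-0.47,-0.96,0],0],[[-0.47,-0.96,0],0],[[-0.47,-0.96,0],0],[[-0.47,-0.96,0],0]]' >/dev/null;  python3 go.py 0 -36.5 120
```

```text
t 2.1 holder mm [-41.9  48.3 186.7] F [ 1.3 -0.9  1. ] w 52.5 grip 0.0 turn units -0.03
units [-1.41 -2.82  2.22]
```

```bash
python3 -m crank '[[[-0.47,-0.94,0.3],0],[[-0.47,-0.94,0.5],0],[[-0.47,-0.94,0.5],0],[[0,0,0.5],0],[[0,0,0.4],0],[[0,0,0],0],[[0,0,0],0]]' >/dev/null;  python3 go.py 0 -36.5 39
python3 - <<'E'
from h import *
a=vision.camera("top")[190:245,175:330,::-1]; b=vision.camera("scene")[185:290,135:325,::-1]
o=np.zeros((595,780,3),np.uint8); o[:275,:775]=cv2.resize(a,None,fx=5,fy=5,interpolation=2); o[278:593,:570]=cv2.resize(b,None,fx=3,fy=3,interpolation=2); cv2.imwrite("pics/c1.png",o)
E
```

```text
t 2.98 holder mm [ 1.000e-01 -3.450e+01  1.212e+02] F [ 0.3 -0.2  0.3] w 52.2 grip 0.0 turn units 0.0
units [ 0.   -0.07  2.74]
```

View pics/c1.png

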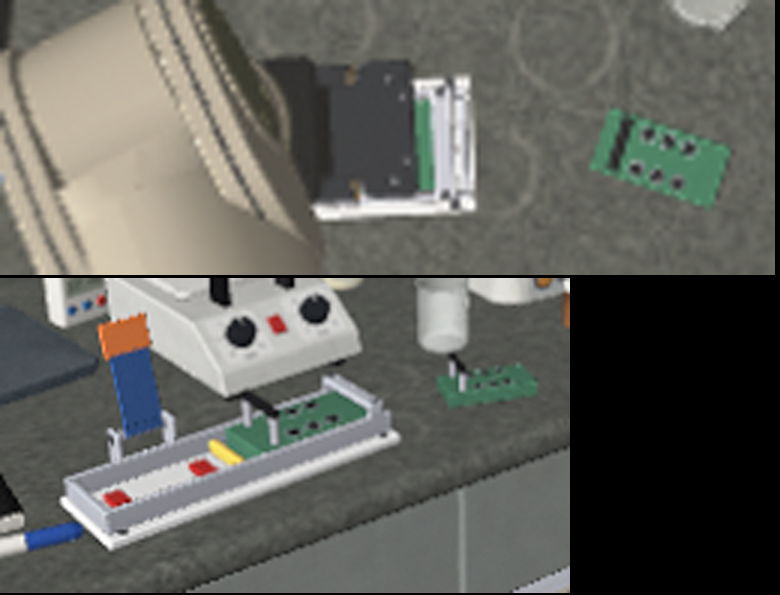

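The gripper hangs over the bar at scene crop (262, 405), with the tips at about (220–285, 290). The clamp is undisturbed. I'll go down and pinch.

```bash
python3 -m crank '[[[0,-0.05,0.5],0],[[0,0,0.5],0],[[0,0,0.5],0],[[0,0,0.5],0],[[0,0,0.4],0],[[0,0,0.34],0],[[0,0,0],0],[[0,0,0],0]]' >/dev/null;  python3 go.py; python3 -m crank '[[[0,0,0],0],[[0,0,0],0],[[0,0,0],0],[[0,0,0],0],[[0,0,0],0],[[0,0,0],0],[[0,0,0],0]]' 0 15 >/dev/null;  python3 go.py
```

```text
t 4.08 holder mm [  0.4 -36.6  38.9] F [-0.4 -0.4 -0.2] w 52.2 grip 0.0 turn units -0.0
t 4.95 holder mm [  0.1 -36.8  38.5] F [-0.  -0.1  0.7] w 1.0 grip 0.0 turn units -0.0
```

```bash
python3 - <<'E'
from h import *
b=vision.camera("scene")[185:265,180:290,::-1]
cv2.imwrite("pics/c2.png",cv2.resize(b,None,fx=6,fy=6,interpolation=2))
E
```

```text
(no output)
```

View pics/c2.png

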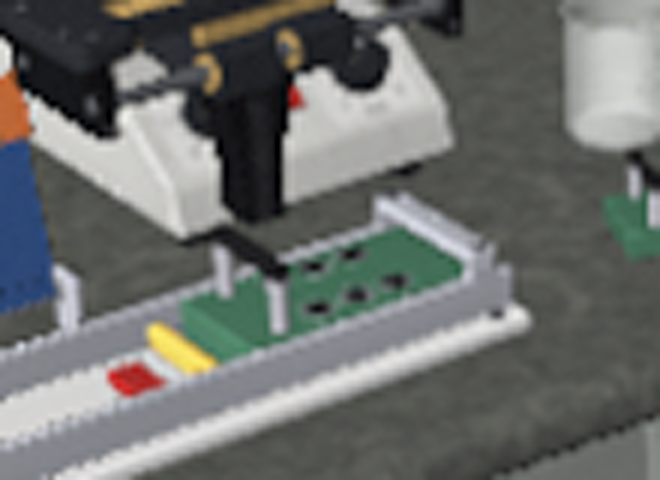

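The fingers closed short of the bar: tips at crop (252, 218), bar at (247, 252). I'll compare the projections with what the image shows.

```bash
python3 - <<'E'
from h import *
s=sensors.read_state();print(s["ee_pos"],proj("scene",[s["ee_pos"]]))
for z in (0,.02,.04,.058,.08): print(z,plane("top",[[234,219.06],[226,220.5]],z).round(4).tolist(),plane("scene",[[221.2,227],[209.4,242.9]],z).round(4).tolist())
print("bar",tri([221.2,227],[234,219.06])); print("lip",tri([209.4,242.9],[226,220.5])); print("pads",tri([201.6,247.9],[218.5,220.5]),tri([173.2,258.1],[195.16,221.75]))
print(np.array(vision.camera_model("scene")["camera_from_world"]))
E
```

```text
[0.43081296 0.17097274 0.03852958] [[222.53847236 233.17996305]]
0 [[0.4336, 0.1801, 0.0], [0.4289, 0.2075, 0.0]] [[0.533, 0.1199, 0.0], [0.4697, 0.1917, 0.0]]
0.02 [[0.433, 0.1771, 0.02], [0.4284, 0.204, 0.02]] [[0.4972, 0.1387, 0.02], [0.436, 0.2081, 0.02]]
0.04 [[0.4325, 0.1741, 0.04], [0.4279, 0.2006, 0.04]] [[0.4614, 0.1575, 0.04], [0.4022, 0.2245, 0.04]]
0.058 [[0.432, 0.1713, 0.058], [0.4275, 0.1975, 0.058]] [[0.4292, 0.1744, 0.058], [0.3719, 0.2393, 0.058]]
0.08 [[0.4313, 0.168, 0.08], [0.4269, 0.1937, 0.08]] [[0.3898, 0.1951, 0.08], [0.3348, 0.2574, 0.08]]
bar (array([0.43231611, 0.17213024, 0.05599819]), np.float64(0.0011101545805691285))
lip (array([0.43023802, 0.20692131, 0.02172594]), np.float64(0.007283533669450584))
pads (array([0.4297225 , 0.23194253, 0.01585842]), np.float64(0.00405260234790304)) (array([0.42614291, 0.31191657, 0.01532585]), np.float64(0.004684606213159422))
[[-0.57398988 -0.81860623 -0.02048061  0.25861834]
 [-0.3243897   0.25027794 -0.91221285  0.20186185]
 [ 0.75186897 -0.51695724 -0.40920443  1.02954723]
 [ 0.          0.          0.          1.        ]]
```

```bash
python3 - <<'E'
from h import *
from scipy.spatial.transform import Rotation as R
s=sensors.read_state();p=np.array(s["ee_pos"]);q=R.from_quat(s["eef_rot"])
a=vision.camera("top")[185:250,170:290].copy();b=vision.camera("scene")[150:260,150:290].copy()
for d in (0,-.02,-.07,-.12):
  P=p+q.apply([0,0,d])
  for im,n,o in((a,"top",(170,185)),(b,"scene",(150,150))):
    print(d,n,proj(n,[P])[0].round(1))
A=cv2.resize(a,None,fx=4,fy=4,interpolation=2);B=cv2.resize(b,None,fx=3,fy=3,interpolation=2)
for d in (0,-.02,-.07,-.12):
  P=p+q.apply([0,0,d])
  for im,n,o,k in((A,"top",(170,185),4),(B,"scene",(150,150),3)):
    u=(proj(n,[P])[0]-o+.5)*k; cv2.circle(im,tuple(int(v) for v in u),3,(255,0,255),-1)
o=np.zeros((595,490,3),np.uint8);o[:260,:480]=A;o[262:592,:420]=B
cv2.imwrite("pics/c3.png",o[:,:,::-1])
E
```

```text
0 top [235.  219.6]
0 scene [222.5 233.2]
-0.02 top [234.1 219.4]
-0.02 scene [222.  226.2]
-0.07 top [231.7 219. ]
-0.07 scene [220.8 208.4]
-0.12 top [229.1 218.5]
-0.12 scene [219.5 190. ]
```

View pics/c3.png

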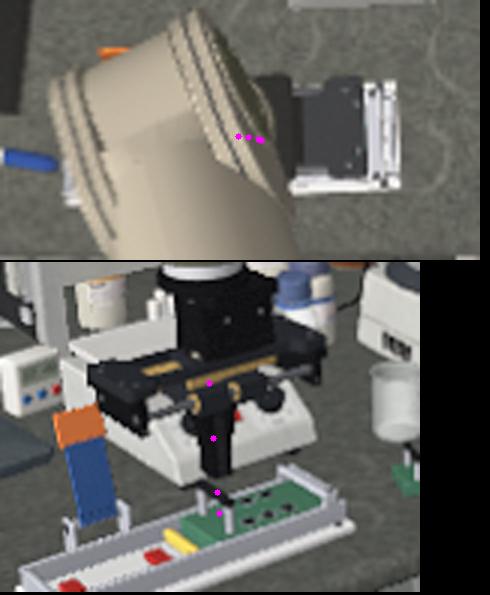

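The visible fingertip, at scene (222, 221), is about 12 px above the projected TCP at (222.5, 233). The column agrees, so the tips are really about 30 mm higher than the state says. I'll check this against the start picture too.

```bash
python3 - <<'E'
from h import *
print(r.pinch_z,[a for a in dir(r) if a[0]!='_'])
for z in (.187,.217): print(proj("scene",[[.199,.592,z],[.199-.0138,.592-.041,z],[.199+.0138,.592+.041,z]]).round(1).tolist())
im=cv2.imread("pics/scene0.png");g=im.max(2)
for x in range(26,40,3): print(x,[int(v) for v in g[240:275:2,x]])
for x in range(84,102,3): print(x,[int(v) for v in g[235:275:2,x]])
im2=vision.camera("scene").max(2);print([int(v) for v in im2[205:240,222]])
E
```

```text
0.0187 ['PlanningError', 'close_job', 'pinch_z']
[[69.0, 274.1], [94.7, 270.3], [43.3, 277.9]]
[[65.4, 258.7], [91.5, 254.9], [39.3, 262.5]]
26 [23, 18, 27, 80, 135, 128, 122, 130, 96, 128, 130, 131, 127, 121, 100, 120, 103, 120]
29 [24, 22, 20, 20, 19, 6, 125, 127, 134, 128, 122, 128, 124, 127, 129, 126, 115, 102]
32 [34, 39, 40, 39, 42, 35, 21, 19, 18, 13, 6, 123, 131, 131, 134, 124, 120, 128]
35 [50, 10, 11, 14, 19, 29, 39, 42, 39, 40, 36, 17, 130, 131, 128, 126, 125, 134]
38 [128, 86, 125, 124, 123, 59, 48, 12, 13, 12, 19, 4, 126, 131, 129, 128, 134, 137]
84 [83, 86, 31, 25, 26, 23, 27, 24, 25, 27, 26, 26, 26, 25, 27, 26, 29, 24, 25, 27]
87 [81, 79, 16, 27, 27, 24, 27, 27, 25, 26, 24, 25, 24, 24, 25, 27, 24, 29, 25, 24]
90 [34, 42, 40, 41, 41, 42, 34, 28, 27, 25, 24, 23, 25, 23, 25, 25, 25, 22, 27, 23]
93 [24, 26, 24, 19, 22, 23, 26, 32, 36, 40, 28, 26, 29, 26, 26, 27, 25, 25, 27, 22]
96 [79, 22, 26, 24, 17, 12, 13, 16, 15, 22, 25, 25, 26, 25, 25, 29, 24, 23, 25, 25]
99 [49, 25, 26, 23, 25, 25, 28, 25, 24, 24, 26, 25, 26, 27, 26, 27, 24, 25, 24, 24]
[32, 31, 31, 27, 33, 33, 29, 32, 27, 25, 26, 25, 25, 26, 21, 22, 21, 57, 85, 81, 55, 35, 36, 30, 107, 138, 127, 114, 109, 110, 111, 112, 112, 113, 115]
```

Both pictures agree: the real tips are about 30 mm above the reported TCP. I'll correct for that, then open, go down about 28 mm watching the force, and pinch.

```bash
sed -i 's/ph=H.inv().apply(p-O)\*1000/ph=H.inv().apply(p-O)*1000+[0,0,30]/' go.py
python3 -m crank '[[[0,0,0],0],[[0,0,0],0],[[0,0,0],0],[[0,0,0],0]]' 0.6 15 >/dev/null; python3 go.py
python3 -m crank '[[[0,0,0.2],0],[[0,0,0.2],0],[[0,0,0.2],0],[[0,0,0.2],0],[[0,0,0.15],0],[[0,0,0],0]]' >/dev/null; python3 go.py
python3 -m crank '[[[0,0,0],0],[[0,0,0],0],[[0,0,0],0],[[0,0,0],0],[[0,0,0],0],[[0,0,0],0],[[0,0,0],0]]' 0 15 >/dev/null;  python3 go.py
```

```text
t 5.65 holder mm [  0.1 -36.8  68.5] F [0.7 0.4 0.4] w 32.7 grip 0.0 turn units -0.0
t 6.4 holder mm [ -0.2 -36.9  39.6] F [ 0.5 -0.1 -0.3] w 52.1 grip 0.0 turn units -0.0
t 7.28 holder mm [  0.1 -36.5  40.1] F [-0.8  2.   0.2] w 9.3 grip 15.0 turn units -0.0
```

```bash
python3 -m crank '[[[0,0,-0.1],0],[[0,-0.03,-0.13],0],[[0,-0.05,-0.13],0],[[0,-0.06,-0.13],0],[[0,-0.06,-0.13],0],[[0,-0.06,-0.13],0],[[0,0,0],0],[[0,0,0],0]]' >/dev/null; python3 go.py
python3 - <<'E'
from h import *
b=vision.camera("scene")[185:265,160:290,::-1]
cv2.imwrite("pics/c4.png",cv2.resize(b,None,fx=5,fy=5,interpolation=2))
E
```

```text
t 8.28 holder mm [  0.1 -44.5  62.5] F [ 0.3  0.5 -2.9] w 9.6 grip 15.0 turn units -0.0
```

View pics/c4.png

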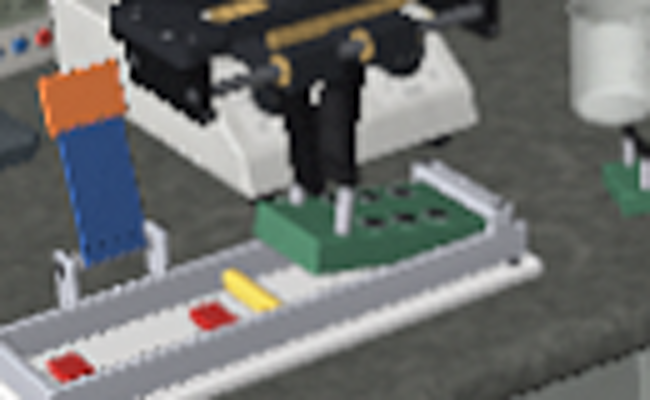

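The front end is up well above the lip, its bottom edge at crop (320, 272) against the lip at (250, 290), and the tail is still under the bridge. Next I'll grip firmly, draw the block endwise and raise it.

```bash
python3 -m crank '[[[0,0,0],0],[[0,0,0],0],[[0,0.2,0],0],[[0,0.2,0],0],[[0,0.2,0],0],[[0,0.2,0],0],[[0,0.2,0],0],[[0,0,0],0]]' 0 60 >/dev/null; python3 go.py
python3 -m crank '[[[0,0,-0.2],0],[[0,0,-0.2],0],[[0,0,-0.2],0],[[0,0,-0.2],0],[[0,0,0],0],[[0,0,0],0]]' >/dev/null; python3 go.py
python3 - <<'E'
from h import *
b=vision.camera("scene")[185:265,160:290,::-1]
cv2.imwrite("pics/c5.png",cv2.resize(b,None,fx=5,fy=5,interpolation=2))
E
```

```text
t 9.32 holder mm [  0.  -14.   62.5] F [-0.2 -0.6 -1.7] w 8.1 grip 60.0 turn units 0.0
t 10.07 holder mm [ -0.  -14.6  86.4] F [ 0.7  0.8 -2. ] w 8.4 grip 60.0 turn units -0.0
```

View pics/c5.png

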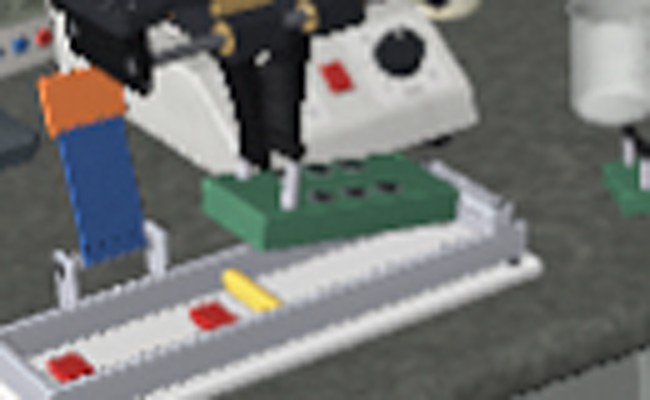

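The block hangs clear: tail bottom at about crop (455, 225), above the walls, with the front tilted up. Now I'll carry it forward over the clamping bay.

```bash
python3 -m crank '[[[0,0.3,0],0],[[0,0.5,0],0],[[0,0.5,0],0],[[0,0.5,0],0],[[0,0.5,0],0],[[0,0.5,0],0],[[0,0.5,0],0],[[0,0.3,0],0],[[0,0,0],0],[[0,0,0],0]]' >/dev/null; python3 go.py 0 93 86
python3 - <<'E'
from h import *
b=vision.camera("scene")[165:285,130:290,::-1]
cv2.imwrite("pics/c6.png",cv2.resize(b,None,fx=4.5,fy=4.5,interpolation=2))
E
```

```text
t 11.38 holder mm [ 0.3 92.8 86.5] F [-0.1  0.7 -1.5] w 8.3 grip 60.0 turn units -0.01
units [0.01 0.01 0.02]
```

View pics/c6.png

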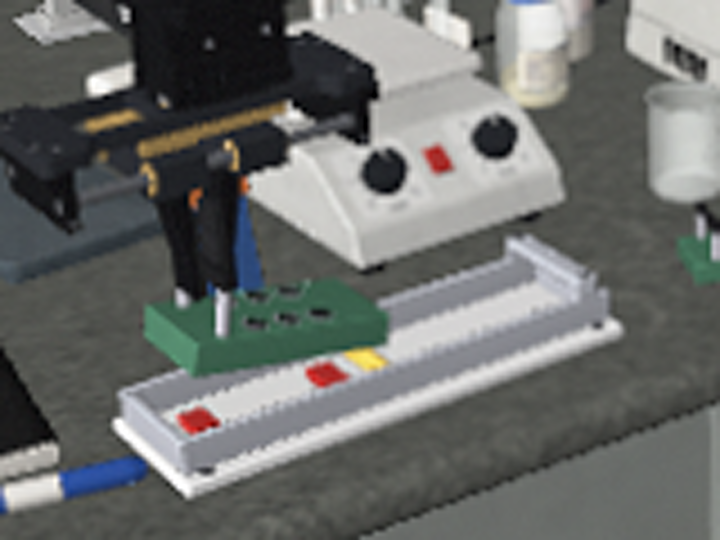

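```bash
python3 - <<'E'
import sys; sys.argv=['go']
from go import *
for d in (6,8,10,12):
    a=np.radians(d);f=lambda u,v:[-30,92.8+u*np.cos(a)-v*np.sin(a),104.5+u*np.sin(a)+v*np.cos(a)]
    P=np.array([f(20,-48),f(-100,-48)]); print(d,P.round(0).tolist(),proj("scene",O+H.apply(P/1000)).round(1).tolist())
E
```

```text
t 11.43 holder mm [ 0.3 92.8 86.5] F [-0.2 -0.4 -1.5] w 8.5 grip 60.0 turn units -0.01
6 [[-30.0, 118.0, 59.0], [-30.0, -2.0, 46.0]] [[173.3, 249.3], [216.9, 238.8]]
8 [[-30.0, 119.0, 60.0], [-30.0, 0.0, 43.0]] [[172.7, 249.2], [216.2, 240.3]]
10 [[-30.0, 121.0, 61.0], [-30.0, 3.0, 40.0]] [[172.0, 249.1], [215.6, 241.7]]
12 [[-30.0, 122.0, 62.0], [-30.0, 5.0, 37.0]] [[171.4, 248.9], [214.9, 243.0]]
```

```bash
python3 -m crank '[[[0,0.03,0.15],0],[[0,0,0.15],0],[[0,0,0.15],0],[[0,0,0.15],0],[[0,0,0.1],0],[[0,0,0],0]]' >/dev/null; python3 go.py
python3 -m crank '[[[0,0,0.05],0],[[0,0,0.05],0],[[0,0,0],0]]' >/dev/null; python3 go.py
```

```text
t 12.18 holder mm [ 0.  94.2 65.3] F [-0.6  0.7 -2.2] w 8.2 grip 60.0 turn units -0.0
t 12.55 holder mm [ 0.2 94.5 62.6] F [-0.1  0.7 -1.3] w 8.2 grip 60.0 turn units -0.0
```

```bash
python3 -m crank '[[[0,0,0.05],0],[[0,0,0.05],0],[[0,0,0],0]]' >/dev/null; python3 go.py
```

```text
t 12.93 holder mm [ 0.5 95.9 60.2] F [0.6 5.2 2.9] w 8.6 grip 60.0 turn units 0.0
```

Contact felt (Fz +2.9, Fy +5.2). I'll ease the grip and let the block pivot down along the arc.

```bash
python3 -m crank '[[[0,0.02,0],0],[[0,0.03,0],0],[[0,0.04,0.07],0],[[0,0.04,0.07],0],[[0,0.03,0.07],0],[[0,0.03,0.07],0],[[0,0,0],0]]' 0 8 >/dev/null; python3 go.py
python3 - <<'E'
from h import *
b=vision.camera("scene")[165:285,130:290,::-1]
cv2.imwrite("pics/c7.png",cv2.resize(b,None,fx=4.5,fy=4.5,interpolation=2))
E
```

```text
t 13.8 holder mm [  0.2 100.8  51.1] F [0.4 6.1 3. ] w 10.0 grip 8.0 turn units 0.0
```

View pics/c7.png

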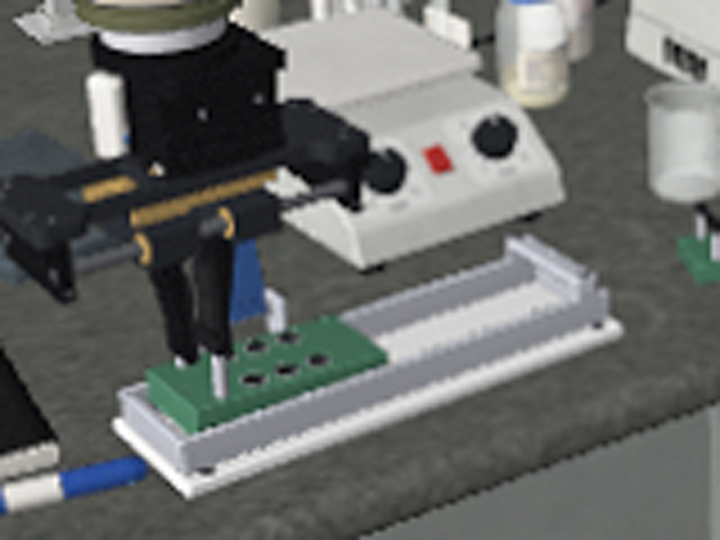

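The block is over the bay with the tail top corner at crop (388, 355). The front, at (200, 425), is still a little above its seat. I've used all 10 pictures, so from here on I go by numbers.

```bash
cat > blk.py <<'E'
import sys; sys.argv=['go']
from go import *
from meas import hsv,cen
im=vision.camera("scene"); m=cv2.inRange(hsv(im),(60,80,30),(90,255,255)); m[:,:150]=0; m[:,235:]=0;m[:200]=0
c=max(cv2.findContours(m,0,2)[0],key=cv2.contourArea)[:,0]
print("green hull",cv2.approxPolyDP(cv2.convexHull(c[:,None]),1.2,True)[:,0].tolist())
print("yel",cen(cv2.inRange(hsv(im),(20,110,110),(35,255,255)),(150,190,275,285),2))
E
python3 - <<'E'
from blk import *
for d in (0,2,4,6):
    a=np.radians(d);f=lambda u,v,x=-30:[x,ph[1]+u*np.cos(a)-v*np.sin(a),ph[2]+18+u*np.sin(a)+v*np.cos(a)]
    P=np.array([f(20,-28),f(-100,-28),f(-100,-28,30),f(20,-28,30),f(20,-48,30),f(20,-48),f(-100,-48)]); print(d,P[[5,6],1:].round(0).tolist(),proj("scene",O+H.apply(P/1000)).round(1).tolist())
E
```

```text
t 13.85 holder mm [  0.3 100.8  51.2] F [1.4 6.5 2.1] w 9.6 grip 8.0 turn units 0.0
green hull [[215, 244], [174, 260], [171, 260], [163, 253], [164, 246], [202, 235]]
yel [(np.int32(3), array([173.33, 208.33]), array([173, 208,   2,   2], dtype=int32)), (np.int32(2), array([160. , 213.5]), array([160, 213,   1,   2], dtype=int32))]
0 [[121.0, 21.0], [1.0, 21.0]] [[173.0, 256.3], [216.2, 241.0], [203.9, 232.5], [161.8, 246.8], [162.7, 253.9], [173.9, 263.6], [216.7, 248.0]]
2 [[122.0, 22.0], [3.0, 18.0]] [[172.6, 256.2], [215.9, 242.3], [203.7, 233.8], [161.4, 246.6], [162.1, 253.8], [173.2, 263.6], [216.3, 249.4]]
4 [[124.0, 23.0], [4.0, 14.0]] [[172.2, 256.0], [215.6, 243.7], [203.4, 235.1], [161.0, 246.5], [161.5, 253.7], [172.6, 263.5], [215.7, 250.9]]
6 [[126.0, 24.0], [6.0, 11.0]] [[171.8, 255.9], [215.3, 245.0], [203.1, 236.4], [160.6, 246.3], [160.8, 253.6], [171.9, 263.4], [215.1, 252.3]]
```

```bash
python3 -m crank '[[[0,0.07,0],0],[[0,0.03,0.07],0],[[0,0.02,0.07],0],[[0,0.02,0.07],0],[[0,0,0],0]]' 0 6 >/dev/null; python3 blk.py
```

```text
t 14.53 holder mm [  0.2 104.3  44.9] F [-0.9  1.7  2.5] w 9.8 grip 6.0 turn units -0.0
green hull [[214, 243], [214, 245], [171, 261], [163, 254], [164, 249], [201, 235]]
yel [(np.int32(3), array([152.67, 209.33]), array([152, 209,   2,   2], dtype=int32)), (np.int32(3), array([183.  , 208.33]), array([182, 208,   3,   2], dtype=int32)), (np.int32(2), array([160.5, 216.5]), array([160, 216,   2,   2], dtype=int32))]
```

```bash
python3 -m crank '[[[0,0,0.07],0],[[0,0,0.07],0],[[0,0,0],0]]' 0 6 >/dev/null; python3 blk.py;  python3 -m crank '[[[0,0,0],0],[[0,0,0],0],[[0,0,0],0],[[0,0,0],0]]' 0.4 6 >/dev/null; python3 go.py
```

```text
t 14.95 holder mm [  0.6 106.2  41.5] F [-0.5  5.9  6.7] w 9.9 grip 6.0 turn units 0.0
green hull [[214, 243], [214, 245], [171, 261], [163, 254], [163, 251], [202, 235]]
yel [(np.int32(2), array([153.5, 209. ]), array([153, 209,   2,   1], dtype=int32)), (np.int32(16), array([182.56, 210.06]), array([178, 208,  10,   5], dtype=int32)), (np.int32(7), array([174.14, 212.43]), array([172, 211,   5,   4], dtype=int32)), (np.int32(12), array([165.67, 215.08]), array([163, 214,   6,   3], dtype=int32)), (np.int32(6), array([159.83, 217.5 ]), array([158, 217,   4,   2], dtype=int32))]
t 15.5 holder mm [1.000e-01 1.039e+02 4.040e+01] F [ 0.1  0.8 -0.1] w 33.7 grip 0.0 turn units -0.0
```

```bash
python3 -m crank '[[[0,0,-0.4],0],[[0,0,-0.4],0],[[0,0,-0.4],0],[[0,0,-0.1],0],[[0,0,0],0]]' >/dev/null; python3 -m crank '[[[0,0,0],0],[[0,0,0],0],[[0,0,0],0],[[0,0,0.2],0],[[0,0,0.1],0],[[0,0,0],0]]' 0 10 >/dev/null; python3 blk.py
```

```text
t 16.88 holder mm [-1.000e-01  1.041e+02  7.020e+01] F [ 0.6 -0.   0.6] w 0.7 grip 0.0 turn units -0.0
green hull [[214, 243], [214, 245], [171, 261], [163, 254], [163, 251], [202, 235]]
yel [(np.int32(2), array([150.5, 200. ]), array([150, 200,   2,   1], dtype=int32)), (np.int32(2), array([166.5, 204. ]), array([166, 204,   2,   1], dtype=int32))]
```

```bash
python3 -m crank '[[[0,0,0.1],0],[[0,0,0.05],0],[[0,0,0],0]]' >/dev/null; python3 go.py; python3 -m crank '[[[0,0,0.05],0],[[0,0,0.05],0],[[0,0,0],0]]' >/dev/null; python3 go.py; python3 -m crank '[[[0,0,0.05],0],[[0,0,0.05],0],[[0,0,0],0]]' >/dev/null; python3 go.py
```

```text
t 17.3 holder mm [1.000e-01 1.042e+02 6.600e+01] F [-0.3 -0.5  0.3] w 1.0 grip 0.0 turn units -0.0
t 17.68 holder mm [1.000e-01 1.042e+02 6.300e+01] F [0.4 0.8 0.6] w 0.3 grip 0.0 turn units -0.0
t 18.05 holder mm [1.000e-01 1.042e+02 6.000e+01] F [ 0.3  0.6 -0. ] w 0.3 grip 0.0 turn units -0.0
```

```bash
python3 -m crank '[[[0,0,0.05],0],[[0,0,0],0]]' >/dev/null; python3 go.py; python3 -m crank '[[[0,0,0.05],0],[[0,0,0],0]]' >/dev/null; python3 go.py; python3 blk.py
```

```text
t 18.3 holder mm [  0.4 104.5  59. ] F [-0.2 -0.4  3.2] w 0.2 grip 1.5 turn units -0.0
t 18.55 holder mm [  0.6 104.7  58.6] F [-3.9 -3.1 16.8] w 0.4 grip 7.9 turn units -0.0
t 18.55 holder mm [  0.6 104.7  58.6] F [-3.9 -3.1 16.8] w 0.4 grip 7.9 turn units -0.0
green hull [[214, 243], [214, 245], [171, 261], [163, 254], [163, 251], [201, 235], [204, 235]]
yel [(np.int32(2), array([166.5, 209. ]), array([166, 209,   2,   1], dtype=int32))]
```

```bash
for i in 1 2; do python3 -m crank '[[[0,0,0.05],0],[[0,0,0],0]]' >/dev/null; python3 go.py; done; python3 blk.py
```

```text
t 18.85 holder mm [  0.9 104.8  58.3] F [-8.4 -6.7 30.9] w 0.2 grip 14.8 turn units -0.0
t 19.1 holder mm [  1.1 105.   58.1] F [-13.4  -9.5  43.7] w 0.5 grip 22.1 turn units -0.01
t 19.1 holder mm [  1.1 105.   58.1] F [-13.4  -9.5  43.7] w 0.5 grip 22.1 turn units -0.01
green hull [[214, 243], [214, 245], [171, 261], [163, 254], [163, 251], [201, 235], [204, 235]]
yel [(np.int32(3), array([155.33, 202.67]), array([155, 202,   2,   2], dtype=int32)), (np.int32(3), array([181.  , 203.33]), array([180, 203,   3,   2], dtype=int32)), (np.int32(3), array([159.67, 210.  ]), array([159, 209,   2,   3], dtype=int32)), (np.int32(2), array([176. , 214.5]), array([176, 214,   1,   2], dtype=int32)), (np.int32(2), array([162. , 218.5]), array([162, 218,   1,   2], dtype=int32))]
```

```bash
python3 -m crank '[[[0,0,-0.3],0],[[0,0,-0.5],0],[[0,-0.4,0],0],[[0,-0.5,0],0],[[0,-0.5,0],0],[[0,-0.5,0],0],[[0,-0.5,0],0],[[0,-0.5,0],0],[[0,-0.35,0],0],[[0,0,0],0],[[0,0,0],0]]' >/dev/null; python3 go.py 0 7.5 40; python3 blk.py
```

```text
t 20.52 holder mm [ 0.1  7.2 78.2] F [-0.5  0.3 -0.2] w 0.8 grip 0.0 turn units 0.0
units [0.   0.01 1.27]
t 20.52 holder mm [ 0.1  7.2 78.2] F [-0.5  0.3 -0.2] w 0.8 grip 0.0 turn units 0.0
green hull [[214, 243], [214, 245], [171, 261], [163, 254], [163, 251], [201, 235], [204, 235]]
yel [(np.int32(3), array([198.67, 199.67]), array([198, 199,   2,   2], dtype=int32))]
```

```bash
python3 -m crank '[[[0,0,0.4],0],[[0,0,0.4],0],[[0,0,0.3],0],[[0,0,0.15],0],[[0,0,0],0]]' >/dev/null; python3 go.py; for i in 1 2; do python3 -m crank '[[[0,0,0.1],0],[[0,0,0],0]]' >/dev/null; python3 go.py; done
```

```text
t 21.2 holder mm [-0.   6.6 40.3] F [-0.2 -0.1 -1. ] w 0.8 grip 0.0 turn units -0.0
t 21.45 holder mm [ 0.2  6.8 37.7] F [-0.2  0.3 -0.2] w 0.5 grip 0.0 turn units -0.0
t 21.7 holder mm [-0.   6.7 34.5] F [0.5 0.4 0.4] w 0.6 grip 0.0 turn units -0.0
```

```bash
for i in 1 2 3 4; do python3 -m crank '[[[0,0,0.05],0],[[0,0,0],0]]' >/dev/null; python3 go.py; done
```

```text
t 21.95 holder mm [ 0.2  6.8 33.2] F [ 0.4  0.5 -0.1] w 0.5 grip 0.3 turn units -0.0
t 22.2 holder mm [ 0.3  6.4 31.7] F [-0.1 -2.9  4.4] w 0.2 grip 2.0 turn units -0.01
t 22.45 holder mm [ 0.2  6.5 30. ] F [ 0.3 -2.5  2.7] w 0.4 grip 1.4 turn units -0.0
t 22.7 holder mm [ 0.1  6.7 28.5] F [ 0.1 -1.   1.5] w 0.6 grip 1.0 turn units -0.0
```

```bash
for i in 1 2 3 4; do python3 -m crank '[[[0,0,0.05],0],[[0,0,0],0]]' >/dev/null; python3 go.py; done
```

```text
t 22.95 holder mm [ 0.1  6.9 27. ] F [ 0.9 -1.9  1.7] w 0.4 grip 0.8 turn units -0.0
t 23.2 holder mm [-0.   7.  25.5] F [ 0.  -1.2  0.9] w 0.3 grip 0.4 turn units -0.0
t 23.45 holder mm [ 0.1  6.9 24.6] F [-3.3 -3.4 10.7] w 0.5 grip 5.8 turn units -0.0
t 23.7 holder mm [ 0.2  7.  24.5] F [-10.9  -8.7  32.8] w 0.3 grip 16.2 turn units -0.0
```

The tail went down about 7 mm and is now firm at 24.5. I'll press the front again; if it's home, first contact should read about 57.6.

```bash
python3 -m crank '[[[0,0,-0.5],0],[[0,0,-0.5],0],[[0,0,-0.4],0],[[0,0,-0.1],0],[[0,0.4,0],0],[[0,0.5,0],0],[[0,0.5,0],0],[[0,0.5,0],0],[[0,0.5,0],0],[[0,0.5,0],0],[[0,0.35,0],0],[[0,0,0],0]]' >/dev/null; python3 go.py 0 103.5 60; python3 blk.py
```

```text
t 25.2 holder mm [ -0.  105.   67.6] F [-0.1 -1.7 -0.5] w 0.4 grip 0.0 turn units 0.01
units [-0.   -0.05  0.25]
t 25.2 holder mm [ -0.  105.   67.6] F [-0.1 -1.7 -0.5] w 0.4 grip 0.0 turn units 0.01
green hull [[214, 245], [171, 261], [163, 254], [166, 250], [202, 238]]
yel [(np.int32(3), array([187.33, 197.67]), array([187, 197,   2,   2], dtype=int32)), (np.int32(3), array([174.67, 201.33]), array([174, 201,   2,   2], dtype=int32)), (np.int32(2), array([161.5, 205. ]), array([161, 205,   2,   1], dtype=int32))]
```

```bash
python3 -m crank '[[[0,-0.03,0.15],0],[[0,0,0.08],0],[[0,0,0],0]]' >/dev/null; python3 go.py; for i in 1 2 3 4; do python3 -m crank '[[[0,0,0.05],0],[[0,0,0],0]]' >/dev/null; python3 go.py; done
```

```text
t 25.62 holder mm [  0.  102.9  60.5] F [-0.5 -0.6  0.2] w 0.2 grip 0.0 turn units -0.01
t 25.88 holder mm [1.000e-01 1.033e+02 5.920e+01] F [-0.9  0.1 -0.2] w 0.7 grip 0.0 turn units -0.0
t 26.12 holder mm [  0.3 103.6  58. ] F [-0.4  0.3  1.7] w 0.2 grip 0.9 turn units -0.0
t 26.38 holder mm [  0.4 103.8  57.4] F [-3.9 -2.  13.5] w 0.3 grip 6.6 turn units -0.0
t 26.62 holder mm [  0.5 103.9  57.1] F [-9.3 -6.  28.1] w 0.3 grip 13.9 turn units -0.0
```

Both ends are home: 57.5 at the bar against 24.6 at the tail is the nominal 33 mm difference, and both are stiff. Next I'll back off, measure the clamp angle and check the block in the top view by numbers.

```bash
python3 -m crank '[[[0,0,-0.5],0],[[0,0,-0.9],0],[[0,0,-0.9],0],[[0,0,-0.9],0],[[0,0,-0.6],0],[[-0.6,-0.3,0],0],[[-0.9,-0.5,0],0],[[-0.9,-0.5,0],0],[[-0.9,-0.5,0],0],[[0,0,0],0],[[0,0,0],0]]' >/dev/null; python3 - <<'E'
from blk import *
t,d=tri([175.57,203.82],[201.69,198.35]); print("tab start holder",(H.inv().apply(t-O)*1000).round(1),d)
c=cen(cv2.inRange(hsv(im),(7,150,120),(18,255,255)),(150,180,275,285),20); print("org now scene",c)
for phi in (1.7,1.8,1.9,2.0):
    P=[55-83*np.cos(phi)-6*np.sin(phi),50,40+83*np.sin(phi)]; print(phi,np.round(P),proj("scene",[O+H.apply(np.array(P)/1000)]).round(1),proj("top",[O+H.apply(np.array(P)/1000)]).round(1))
a=vision.camera("top"); g=cen(cv2.inRange(hsv(a),(60,80,50),(90,255,255)),(180,192,275,242),10)
for k in g: print("grn",k,(H.inv().apply(plane("top",[k[1]],.03)[0]-O)*1000).round(1))
E
```

```text
t 28.0 holder mm [ 98.5  49.7 168.4] F [-0.3  0.8 -0.5] w 0.6 grip 0.0 turn units 0.0
green hull [[214, 245], [171, 261], [163, 254], [166, 250], [202, 238], [205, 238]]
yel []
tab start holder [ 68.9  52.1 123.3] 0.001607408262719532
org now scene [(np.int32(164), array([175.57, 203.82]), array([168, 197,  17,  15], dtype=int32))]
1.7 [ 60.  50. 122.] [[178.4 205.1]] [[202.3 201.2]]
1.8 [ 68.  50. 121.] [[176.9 204.6]] [[202.3 198.5]]
1.9 [ 76.  50. 119.] [[175.5 204.5]] [[202.4 196. ]]
2.0 [ 84.  50. 115.] [[174.2 204.6]] [[202.5 193.6]]
grn (np.int32(219), array([215.92, 219.83]), array([202, 212,  23,  18], dtype=int32)) [ 3.  28.3 30. ]
```

The clamp is still at its starting pixels (angle about 1.81). I'll go down behind the tab and push it over.

```bash
python3 -m crank '[[[0,0.07,0.5],0],[[0,0,0.5],0],[[0,0,0.5],0],[[0,0,0.43],0],[[0,0,0],0]]' >/dev/null; python3 go.py;  python3 -m crank '[[[0.3,0,0],0],[[0.3,0,0],0],[[0.3,0,0],0],[[0.3,0,0],0],[[0,0,0],0]]' >/dev/null; python3 blk.py; python3 go.py 32 50 108
```

```text
t 28.73 holder mm [ 98.4  51.  109.4] F [ 0.6 -0.4  0.4] w 0.2 grip 0.0 turn units -0.0
t 29.35 holder mm [ 62.2  51.7 111. ] F [-0.1  0.3 -0.1] w 0.5 grip 0.0 turn units 0.0
green hull [[214, 245], [171, 261], [163, 254], [166, 250], [202, 238]]
yel []
t 29.4 holder mm [ 62.6  51.5 110.9] F [ 0.9 -0.6  0.1] w 0.5 grip 0.0 turn units 0.0
units [ 1.02 -0.05  0.1 ]
```

```bash
cat >> blk.py <<'E'
print("org",cen(cv2.inRange(hsv(im),(5,140,90),(18,255,255)),(140,180,275,285),15)); print("blu",cen(cv2.inRange(hsv(im),(100,110,40),(125,255,255)),(160,190,240,285),15))
E
python3 -m crank '[[[0.25,0,0],0],[[0.25,0,0],0],[[0.25,0,0.05],0],[[0.25,0,0.05],0],[[0,0,0],0]]' >/dev/null; python3 blk.py; python3 - <<'E'
import sys; sys.argv=['go']
from go import *
for phi in (1.8,1.5,1.2,.9,.6,.3,0):
    P=np.array([55-83*np.cos(phi)-6*np.sin(phi),50,40+83*np.sin(phi)])/1000;print(phi,proj("scene",[O+H.apply(P)]).round(1))
E
```

```text
t 30.02 holder mm [ 32.2  51.5 107.7] F [-0.3  0.5 -0.5] w 0.6 grip 0.0 turn units 0.0
green hull [[214, 245], [171, 261], [163, 254], [164, 251], [202, 238]]
yel []
org [(np.int32(138), array([185.13, 212.87]), array([178, 207,  16,  14], dtype=int32))]
blu [(np.int32(226), array([183.94, 227.33]), array([177, 217,  15,  22], dtype=int32))]
t 30.07 holder mm [ 32.6  51.5 107.8] F [ 0.   0.1 -0.3] w 0.5 grip 0.0 turn units 0.0
1.8 [[176.9 204.6]]
1.5 [[181.5 207. ]]
1.2 [[186.3 212.1]]
0.9 [[190.8 219.5]]
0.6 [[194.7 228.4]]
0.3 [[197.3 238. ]]
0 [[198.6 247.2]]
```

The clamp is following as planned, at about 1.2. Continuing along the arc.

```bash
python3 -m crank '[[[0.35,0,0.2],0],[[0.35,0,0.23],0],[[0.27,0,0.3],0],[[0.27,0,0.3],0],[[0.2,0,0.36],0],[[0.2,0,0.37],0],[[0,0,0],0]]' >/dev/null; python3 blk.py
```

```text
t 30.95 holder mm [-17.4  51.   53.9] F [0.2 0.  0.1] w 0.4 grip 0.0 turn units 0.0
green hull [[214, 245], [171, 261], [163, 254], [164, 251], [181, 245], [208, 241]]
yel [(np.int32(2), array([177.5, 201.5]), array([177, 201,   2,   2], dtype=int32)), (np.int32(2), array([205. , 201.5]), array([205, 201,   1,   2], dtype=int32))]
org [(np.int32(79), array([196.94, 241.52]), array([187, 238,  21,   8], dtype=int32))]
blu [(np.int32(82), array([185.05, 238.46]), array([177, 235,  17,   8], dtype=int32))]
```

```bash
python3 -m crank '[[[0.15,0,0.2],0],[[0.1,0,0.2],0],[[0,0,0.2],0],[[0,0,0.1],0],[[0,0,0],0]]' >/dev/null; python3 go.py; for i in 1 2 3; do python3 -m crank '[[[0,0,0.05],0],[[0,0,0],0]]' >/dev/null; python3 go.py; done; python3 blk.py
```

```text
t 31.62 holder mm [-23.8  51.2  33.7] F [ 0.1 -0.5 -0. ] w 0.4 grip 0.0 turn units -0.0
t 31.88 holder mm [-23.5  51.4  32.5] F [ 0.6 -0.2 -0.6] w 0.4 grip 0.0 turn units -0.0
t 32.12 holder mm [-23.4  51.4  31.1] F [ 0.2 -0.8  1.1] w 0.4 grip 0.7 turn units -0.0
t 32.38 holder mm [-23.4  51.5  30.7] F [-5.5 -3.7 17.6] w 0.7 grip 9.2 turn units -0.0
t 32.38 holder mm [-23.4  51.5  30.7] F [-5.5 -3.7 17.6] w 0.7 grip 9.2 turn units -0.0
green hull [[190, 254], [171, 261], [163, 254], [163, 252], [182, 245]]
yel [(np.int32(3), array([206.67, 211.33]), array([206, 211,   2,   2], dtype=int32)), (np.int32(2), array([171.5, 213. ]), array([171, 213,   2,   1], dtype=int32)), (np.int32(2), array([200.5, 214. ]), array([200, 214,   2,   1], dtype=int32)), (np.int32(3), array([187.67, 217.33]), array([187, 217,   2,   2], dtype=int32)), (np.int32(2), array([196.5, 216. ]), array([196, 216,   2,   1], dtype=int32)), (np.int32(4), array([188.75, 227.  ]), array([188, 226,   2,   3], dtype=int32))]
org [(np.int32(89), array([198.13, 250.03]), array([188, 245,  21,  10], dtype=int32))]
blu [(np.int32(146), array([185.94, 241.39]), array([177, 235,  17,  14], dtype=int32))]
```

Firm stop at the shut height. Retreating and verifying.

```bash
python3 -m crank '[[[0,0,-0.3],0],[[0,0,-0.7],0],[[0,0,-0.9],0],[[0,0,-0.9],0],[[0,0,-0.9],0],[[0,0,-0.6],0],[[0.9,0,0],0],[[0.9,0,0],0],[[0.9,0,0],0],[[0.9,0,0],0],[[0.9,0,0],0],[[0,0,0],0]]' >/dev/null; python3 -m crank '[[[0.9,0,0],0],[[0.9,0,0],0],[[0,0,0],0],[[0,0,0],0],[[0,0,0],0]]' >/dev/null; python3 - <<'E'
from blk import *
for phi in (0,.08,.15):
    P=np.array([[55-98*np.cos(phi)-3.5*np.sin(phi),y,40+98*np.sin(phi)-3.5*np.cos(phi)] for y in (28,72)])/1000;print(phi,proj("scene",O+H.apply(P)).round(1).tolist())
Q=np.array([[-30,2.5,30],[-30,122.5,30],[30,2.5,30],[30,122.5,30]])/1000; print("seated top corners",proj("scene",O+H.apply(Q)).round(1).tolist())
m=cv2.inRange(hsv(im),(5,140,90),(18,255,255));m[:180]=0;m[:,:140]=0;m[:,275:]=0
c=max(cv2.findContours(m,0,2)[0],key=cv2.contourArea);print("tab hull",cv2.approxPolyDP(cv2.convexHull(c),1.2,True)[:,0].tolist())
a=vision.camera("top")
for n,lo,hi in(("grn",(60,80,50),(90,255,255)),("org",(5,140,90),(18,255,255))):
  for k in cen(cv2.inRange(hsv(a),lo,hi),(180,192,275,242),10): print(n,k,(H.inv().apply(plane("top",[k[1]],.03 if n=="grn" else .0365)[0]-O)*1000).round(1))
E
```

```text
t 34.55 holder mm [-211.8   51.5  158.6] F [-0.1  1.1  0.8] w 0.5 grip 0.0 turn units -0.01
green hull [[190, 254], [171, 261], [163, 254], [163, 252], [182, 245]]
yel [(np.int32(4), array([230.25, 196.5 ]), array([229, 195,   3,   4], dtype=int32))]
org [(np.int32(113), array([198.18, 249.38]), array([188, 244,  21,  11], dtype=int32))]
blu [(np.int32(183), array([188.03, 241.61]), array([177, 235,  24,  14], dtype=int32))]
0 [[209.6, 248.0], [193.9, 253.7]]
0.08 [[209.4, 245.1], [193.6, 250.8]]
0.15 [[209.0, 242.6], [193.2, 248.2]]
seated top corners [[215.9, 245.1], [172.8, 260.6], [203.7, 236.5], [161.7, 251.0]]
tab hull [[208, 248], [195, 254], [188, 250], [203, 244]]
grn (np.int32(144), array([219.42, 220.25]), array([215, 212,  10,  18], dtype=int32)) [ 0.9 16.6 30. ]
grn (np.int32(25), array([189.96, 221.72]), array([189, 214,   4,  17], dtype=int32)) [  1.4 116.   30. ]
grn (np.int32(105), array([197.71, 221.82]), array([194, 214,  10,  17], dtype=int32)) [-0.4 89.9 30. ]
org (np.int32(102), array([209.21, 229.51]), array([203, 225,  13,  10], dtype=int32)) [-28.1  50.9  36.5]
```

The tab's corner pixels match angle 0, and the block's corners match the seated position within about 2 px. Handing in.

```bash
python3 -c "
from bench import r
print(r.close_job())"
```

```text
the job is handed in; nothing more can be done
None
```

I moved the green block into the clamping bay, pressed both ends down to a firm stop, swung the clamp shut on it and handed in at about 35 s; no verdict came back, but the last camera check showed the block seated and the clamp shut.

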